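Extend the boom of a document camera to its next hole

ROBOT

A 7-joint arm with a two-finger parallel gripper is mounted at the origin on the work surface; the furniture and walls round the work are solid. World frame = base frame: x ahead of the robot, y to its left, z up, the work surface at z = 0. Lengths are in m, angles in rad, forces in N, time in s.
With the tool pointing down it reaches from about 0.35 to 0.9 m from the base axis. Payload 8.1 kg.
Tool frame: the origin (TCP) lies on the front face of the gripper's body, between the roots of the fingers; the fingertips stand 66 mm ahead of it and the grasp point (between the pads) lies 47 mm ahead of it (arm.finger_overhang is the distance from the TCP to the fingertips, in m); z points along the fingers, y is the line along which they close (so a half turn about z gives the same grasp; the last joint's range is limited). The gripper opens to 92 mm and grips with 3 to 60 N. Pads are 19 mm wide; open, the fingers measure 130 mm over their backs; the gripper's body (75 mm by 190 mm) begins 47 mm behind the grasp point.
Start: joints at [-1.212, 0.434, 0.025, 1.573, -0.012, 1.134, -0.075], TCP at [0.279, 0.56, 0.292] pointing down, gripper open.
Joint ranges: [-2.62, 2.62], [-0.44, 2.09], [-1.27, 1.32], [0.08, 2.57], [-1.32, 4.46], [0.12, 2], [-2.74, 2.74]. Speed limits (rad/s): [2.22, 2.22, 3.01, 3.01, 3.14, 3.14, 3.14].

INTERFACE

Orientations are given as a rotation vector (axis times angle).
In Python, from cell import readout, cams, workorder, spotter, arm gives the robot as it stands.
- The arm moves only by the tool creep_tool, called after "Request:" in YAML: its name, and indented under it one key for each argument. Schema: {"type":"object","properties":{"plan":{"type":"array","items":{"type":"object","properties":{"trans":{"type":"array","items":{"type":"number"},"minItems":3,"maxItems":3},"twist":{"type":"number"},"finger_gap":{"type":"number"}},"additionalProperties":false,"required":["finger_gap"]},"minItems":1,"maxItems":10},"grip_n":{"type":"number"},"only":{"type":"string"},"quiet":{"type":"boolean"},"lines":{"type":"string"}},"required":["plan"],"additionalProperties":false}. plan is a list of rows, 1 to 10 of them, each an object with the fields trans (a list: dx, dy, dz in m), twist (a turn about the tool's z in rad), finger_gap (the opening from 0.0 (shut) to 1.0 (fully open)); a field left out counts as zero (the opening has to be given); each row shifts and turns the commanded pose from where the row before left it, along the tool's axes as they then stand; what a row does not reach is not made up. A row lasts 1/10 s, in which the tool goes at most 0.05 m and 0.15 rad, less where a joint would pass 70% of its speed; a pose out of reach is approached as far as the arm can. The fingers move at their own pace and stop on an object; grip_n is the grip in N (left out, the last holds). Time passes only in rows, so rows that do not move let the fingers close. The tool returns the time, the measured TCP pose, the force, the opening and the grip force at its end. only (a regular expression) keeps the lines of the reply that match it, lines (a string "A,B") keeps lines A to B, and quiet returns only ok. Input that does not fit is refused with a message, and nothing moves.
- readout.observe(): the state, without advancing time (a new reading comes with each control period).
- cams.get_image(name): name is "scene" or "top" or "wrist"; returns a dict with "image" (480x640x3 uint8, blue, green, red), "fx", "fy", "cx", "cy" (pixels), "cam_to_world" (4x4, takes a point from camera to world coordinates); the wrist camera has in their place "mount" (4x4, takes a point from camera to tool coordinates, whose origin is the TCP and whose axes are the flange's). Camera axes: x right, y down, z forward; pixel columns grow to the right and rows downward; lengths in m; the calibration is good to about 2 mm. The wrist camera is an equidistant fisheye: a pixel r from the principal point sees the ray r / f radians off the axis. A picture is of the moment at which its call begins: read the wrist's pose just before it. There is no depth.
- workorder.sign_off(): hands the job in; it is judged then, once.
Trained networks look in a picture, given as the dict that the camera call returned (one of the last four; its "shot" number tells which), for a name from the list of things; names that differ only in an ending like _2 or _b are one class to them, and where a whole thing is asked for, a point or a joint stands for the part that bears it (a point fixed in the world has none). Each returns a list of dicts, best first, with "score" (0 to 1); they miss things now and then, are a little off and sometimes report something else, mostly with a low value. They report only what shows in the picture. A call takes as long as a camera call.
- spotter.boxes_of(picture, name): "centre" ([x, y, z] in m, in the coordinates of the camera as it stood for that picture, good to about 4 mm: the middle of the surface that is visible of it).
The state is a dict: "clock": time; "joints": joint angles; "dq": joint speeds; "joint_efforts": joint torques, N m; "position": TCP position; "ee_rot": TCP orientation; "force": force on the tool from outside, world axes, zero at the start; "ft_torque": the same for the moment, N m; "width": opening from 0.0 (shut) to 1.0 (fully open); "gripper_force": force on a finger pad.
Only numpy, scipy, OpenCV 4.12 (cv2) and the standard library are available. Lean on these libraries where they do the work, as an engineer would, in place of code of your own. Each camera call takes 0.05 s, during which the arm holds its last target. There are 200 camera calls.

TASK

The overhead document camera does not reach far enough over the clipboard. Pinch the two spring snap buttons of its boom flush, draw the boom out away from the post until both buttons snap out through the next pair of holes, and let go; ease it by feel and never wrench the tube against the buttons while they stick out. Then press the clamp lever at the mouth of the boom down flat, and leave everything else on the desk where it is.

Things in the scene. Friction and masses are not known exactly. Their poses are not given: they have to be found in the camera images.
- stand: Camera stand, fixed on the desk: grey base plate 130 x 85 x 16 mm, square post at y = +155 mm, black elbow (y = 137 to 173 mm) and from it a level 20 mm square steel tube, axis 220 mm above the desk. Origin on the desk straight below the tube's axis between the two snap buttons; z up, x across the boom, -y the way the boom extends.
- boom: Boom: square aluminium tube 26 x 26 mm, matt non-slip coat, sliding over the steel tube. Origin on its axis between the first pair of holes (the buttons' at the start); axes as the stand's. From y = +89 mm (mouth, in a black collar 40 wide, 38 high, y = 56 to 90 mm) to y = -140 mm. 12.5 mm holes in both sides at y = 0 and once more towards the mouth: 30 to 46 mm on, it differs from stand to stand.
- button_a: Spring snap button in the steel tube, on the stand's +x side: a steel dome 10 mm across that pokes out through the boom's hole. Origin: top of the dome; when out, 17 mm from the boom's axis and 4 mm proud of the boom's side.
- button_b: The same snap button on the stand's -x side. A pinch of 20 to 30 N across both, pads centred on them, presses them flush and then carries the boom along.
- press_a (a joint): How far button_a is pressed in (m): 0 out, 0.004 flush with the boom's side, 0.006 hidden under its 2 mm wall. Spring 3 N at 0, 5.4 N at 0.006. Out in a hole it locks the boom to 1.25 mm of play. With both flush, 10 to 25 N along the boom make the domes dive under the hole's edge within 6 mm; then the boom slides at 4 to 8 N.
- press_b (a joint): The same for button_b. When the next holes come over the buttons slowly (up to about 20 mm/s) both snap out and lock the boom: the pull then rises sharply. A button is damaged by more than 18 N against the edge of its hole (36 N along the boom when both bear).
- boom_slide (a joint): How far the boom is drawn out (m): 0 with the buttons centred in the first holes. With the buttons in the next holes it reads somewhere between 0.028 and 0.048. End stop at 0.060.
- lever_swing (a joint): Angle of the clamp lever (rad): 0 flat along the tube toward the post, growing as it is raised; it starts 30 to 50 degrees up, end stop 1.2. It stays where it is left; its hinge takes 0.1 N m, so a press straight down 25 mm from the hinge moves it with 4 to 8 N.
- lever_hinge (a point): Hinge (axis along x) of the clamp lever on top of the boom's collar, 22 mm above the boom's axis, at y = +70 mm of the boom; it travels with the boom. The lever is a bar 12 mm wide that runs from here toward the post (+y) and ends in a black paddle 20 mm wide; when flat, its upper face is 5 to 6 mm above the hinge.
- camera_lens (a point): Lens under the camera head, which hangs below the boom at y = -115 mm of the boom: white, 66 mm wide, its underside 68 mm below the boom's axis; its mount on the boom takes y = -97 to -133 mm.
- lever_tip (a point): Upper side of the free end of the clamp lever, 63 mm from its hinge.
- stapler: Stapler 131 mm long; bystander.
- tape_roll: Roll of white tape, 64 mm across, lying under the boom; bystander.
- board_clip (a point): The black clip at the far end of the clipboard (252 x 352 mm) that lies on the desk under the camera; this point is on the sheet just before the clip. Bystander.

How it is judged:
By the outcome, as a careful person would: the job done as asked, in the order asked, and still so for the second after the job is handed in, with the robot touching nothing.
It also fails if it takes over 51 s, if anything falls off the work surface, if the arm or the gripper's body presses on something with over 40 N, if the wrist force passes 120 N, or if a joint passes its speed limit or range.

## Working session

There is one attempt and no reset: what is moved stays moved. The work goes in short steps, Python scripts to look and compute and a tool call to move; the robot and the scene stay as the last step left them, time stands still between calls to the robot, and variables do not carry over. Pictures are saved under pics/ and viewed, at most 10 in all, crops included, and the job is handed in when it is done.

```bash
ls; mkdir -p pics
```

Create h.py:
```python
import numpy as np, cv2
from scipy.spatial.transform import Rotation as R
from cell import readout, cams, workorder, spotter, arm
def pose():
    o=readout.observe(); T=np.eye(4); T[:3,:3]=R.from_rotvec(o["ee_rot"]).as_matrix(); T[:3,3]=o["position"]; return o,T
def shot(n):
    o,T=pose(); p=cams.get_image(n)
    p["M"]=T@np.array(p["mount"]) if "mount" in p else np.array(p["cam_to_world"]); return p
def find(p,name):
    r=[]
    for d in spotter.boxes_of(p,name)[:3]:
        r.append((round(d["score"],2),(p["M"]@np.r_[d["centre"],1])[:3].round(4).tolist()))
    return r
```

Run:
```python
from h import *
o,T=pose(); print(o["clock"],o["position"],o["ee_rot"],o["force"],T[:3,:3].round(3).tolist())
a=[]
for n in ("scene","top","wrist"):
    p=shot(n); cv2.imwrite(f"pics/{n}0.png",p["image"])
    print(n,p["fx"],p["M"].round(3).tolist())
    for k in ("stand","boom","button_a","lever_hinge","lever_tip","camera_lens","stapler","tape_roll","board_clip"): print(k,find(p,k))
```

```text
pics
0.0 [0.27832803 0.55914531 0.2914316 ] [-7.18981838e-01 -3.05797220e+00  2.47977095e-03] [-0.8267813  -1.40961151 -0.12252421] [[-0.895, 0.446, -0.001], [0.446, 0.895, -0.001], [-0.0, -0.002, -1.0]]
scene 622.7895600633341 [[0.87, -0.372, 0.323, 0.184], [-0.493, -0.656, 0.572, -0.62], [-0.001, -0.657, -0.754, 0.952], [0.0, 0.0, 0.0, 1.0]]
stand [(0.61, [0.4373, 0.055, 0.1913])]
boom [(0.88, [0.4533, -0.0956, 0.232]), (0.22, [0.4331, 0.0554, 0.2707])]
button_a []
lever_hinge [(0.83, [0.4333, 0.0557, 0.266])]
lever_tip [(0.72, [0.4321, 0.0543, 0.27])]
camera_lens [(0.62, [0.452, -0.0997, 0.2323]), (0.26, [0.4932, 0.0096, 0.0146])]
stapler []
tape_roll [(0.76, [0.4937, 0.0129, 0.0165])]
board_clip [(0.89, [0.3889, -0.1929, 0.0045])]
top 495.92379733269723 [[0.009, -0.98, 0.197, 0.335], [-0.999, -0.016, -0.032, -0.021], [0.034, -0.196, -0.98, 0.98], [0.0, 0.0, 0.0, 1.0]]
stand [(0.73, [0.4346, 0.048, 0.2322])]
boom [(0.93, [0.4497, -0.0651, 0.2301]), (0.68, [0.3642, -0.1997, 0.0097])]
button_a []
lever_hinge [(0.81, [0.4335, 0.0592, 0.2698]), (0.15, [0.437, 0.0445, 0.2338])]
lever_tip [(0.76, [0.4315, 0.0588, 0.2746])]
camera_lens [(0.82, [0.4502, -0.0617, 0.2333])]
stapler [(0.76, [0.5435, 0.0422, 0.0362]), (0.66, [0.4515, -0.0616, 0.2343]), (0.55, [0.4338, 0.0621, 0.2705])]
tape_roll [(0.92, [0.5095, 0.0186, 0.0158])]
board_clip [(0.67, [0.3636, -0.1991, 0.0085]), (0.48, [0.4321, 0.0458, 0.2327])]
wrist 371.64829954431775 [[0.445, 0.866, 0.228, 0.217], [0.895, -0.431, -0.113, 0.589], [0.001, 0.254, -0.967, 0.385], [0.0, 0.0, 0.0, 1.0]]
stand []
boom []
button_a []
lever_hinge []
lever_tip []
camera_lens []
stapler []
tape_roll []
board_clip []
```

View pics/top0.png

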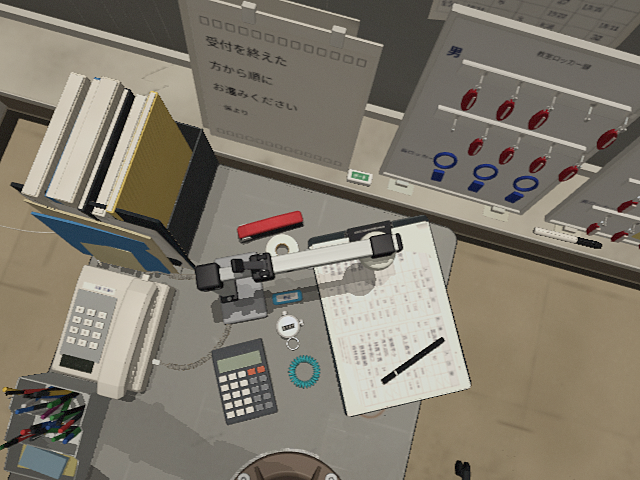

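View pics/scene0.png

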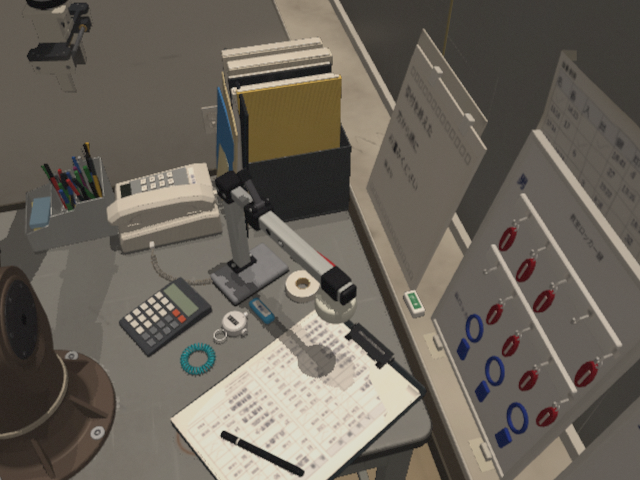

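Top view: the elbow is at about (208,277), the collar and lever at (255,267), and the boom runs to the camera head at (385,246). I'll enlarge this area.

Run:
```python
import cv2
a=cv2.imread("pics/top0.png")[220:320,185:415]; 
b=cv2.imread("pics/scene0.png")[160:310,205:365]
a=cv2.resize(a,None,fx=3.4,fy=3.4,interpolation=cv2.INTER_CUBIC)
cv2.imwrite("pics/top0c.png",a)
```

```text
(no output)
```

View pics/top0c.png

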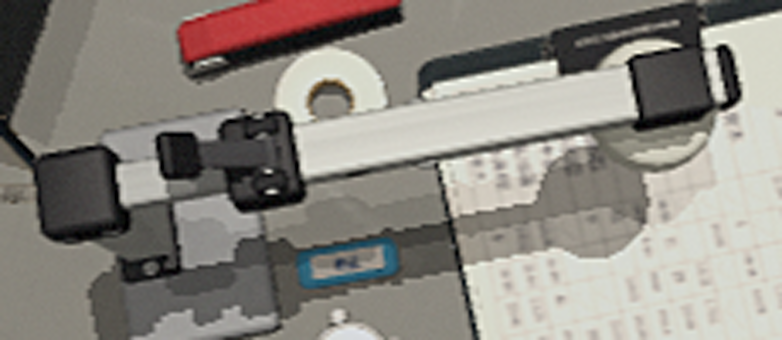

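Crop: the boom's centre line runs from (300,150) at the collar's front edge to (632,95) at the mount's near edge. The elbow's front edge is near (122,185).

Add to h.py:
```python
def ray(p,u,v,z):
    M=p["M"]; d=M[:3,:3]@np.array([(u-p["cx"])/p["fx"],(v-p["cy"])/p["fy"],1]); return M[:3,3]+d*(z-M[2,3])/d[2]
```

Run:
```python
from h import *
p=shot("top")
f=lambda u,v,z:ray(p,185+u/3.4,220+v/3.4,z)
C=f(299,150,.233);Mn=f(632,95,.233);E=f(122,187,.24);T=f(180,153,.262)
print(C,Mn,E,T)
d=C-Mn;L=np.linalg.norm(d);print(L,"exp .153");d/=L
print("dir",d,np.degrees(np.arctan2(d[1],d[0])))
print("buttons from collar",C-d*.056,"from mount",Mn+d*.097)
o,Tm=pose()
tgt=np.array([*( (C-d*.056+Mn+d*.097)[:2]/2),.40]); print("delta tool",Tm[:3,:3].T@(tgt-o["position"]))
# desired tool y along stand x
sx=np.cross(d,[0,0,1.]); print("stand x",sx, "tool y",Tm[:3,1])
```

```text
[0.439982   0.02298398 0.233     ] [ 0.46713634 -0.12634643  0.233     ] [0.42157522 0.0994589  0.24      ] [0.4339131  0.07195307 0.262     ]
0.15177921111252776 exp .153
dir [-0.17890686  0.98386601  0.        ] 100.30609414709976
buttons from collar [ 0.45000078 -0.03211252  0.233     ] from mount [ 0.44978238 -0.03091143  0.233     ]
delta tool [-0.41681636 -0.45273989 -0.10776548]
stand x [ 0.98386601  0.17890686 -0.        ] tool y [4.45639892e-01 8.95212311e-01 6.36975543e-05]
```

Request:
creep_tool:
  plan:
    - {"finger_gap": 1}
  grip_n: 20

```text
clock: 1.65
position: [0.2785, 0.5596, 0.2922]
ee_rot: [-0.719, -3.058, -0.0]
force: [-0.1, 0.2, -0.6]
width: 0.997
gripper_force: 0.0
```

Request:
creep_tool:
  plan:
    - {"trans": [-0.021,-0.03,-0.026],"finger_gap": 1}
    - {"trans": [-0.021,-0.03,-0.026],"finger_gap": 1}
    - {"trans": [-0.021,-0.03,-0.026],"finger_gap": 1}
    - {"trans": [-0.021,-0.03,-0.026],"finger_gap": 1}
    - {"trans": [-0.021,-0.03,-0.026],"finger_gap": 1}
    - {"trans": [-0.022,-0.03,0],"finger_gap": 1}
    - {"trans": [-0.022,-0.03,0],"finger_gap": 1}
    - {"trans": [-0.022,-0.03,0],"finger_gap": 1}
    - {"trans": [-0.022,-0.03,0],"finger_gap": 1}
    - {"trans": [-0.022,-0.03,0],"finger_gap": 1}

```text
clock: 2.65
position: [0.3373, 0.1935, 0.4224]
ee_rot: [0.719, 3.058, 0.001]
force: [0.1, 0.1, -0.2]
width: 0.999
gripper_force: 0.0
```

Run:
```python
from h import *
o,T=pose(); print(o["joints"],T[:3,:3].round(3).tolist())
t=np.array([.45,-.0315,.40]); print(T[:3,:3].T@(t-o["position"]))
```

```text
[-0.88273139 -0.07178614  0.20927377  1.87869941  0.01507424  1.33239566
  0.43142129] [[-0.895, 0.446, 0.0], [0.446, 0.895, 0.001], [-0.0, 0.001, -1.0]]
[-0.20119792 -0.1512468   0.0223167 ]
```

Request:
creep_tool:
  plan:
    - {"trans": [-0.04,-0.03,0],"finger_gap": 1}
    - {"trans": [-0.04,-0.03,0],"finger_gap": 1}
    - {"trans": [-0.04,-0.03,0],"finger_gap": 1}
    - {"trans": [-0.04,-0.03,0],"finger_gap": 1}
    - {"trans": [-0.04,-0.03,0],"finger_gap": 1}
    - {"twist": 0.15,"finger_gap": 1}
    - {"twist": 0.15,"finger_gap": 1}
    - {"twist": 0.15,"finger_gap": 1}
    - {"twist": 0.15,"finger_gap": 1}
    - {"twist": 0.15,"finger_gap": 1}

```text
clock: 3.65
position: [0.4494, -0.0283, 0.4223]
ee_rot: [1.797, 2.577, 0.001]
force: [-0.1, 0.7, -0.1]
width: 1.001
gripper_force: 0.0
```

Request:
creep_tool:
  plan:
    - {"twist": 0.12,"finger_gap": 1}
    - {"twist": 0.06,"finger_gap": 1}
    - {"finger_gap": 1}

```text
clock: 3.95
position: [0.4494, -0.0283, 0.4223]
ee_rot: [2.015, 2.41, 0.001]
force: [0.1, 0.7, 0.3]
width: 1.0
gripper_force: 0.0
```

Run:
```python
from h import *
p=shot("wrist"); cv2.imwrite("pics/w1.png",p["image"]); o,T=pose()
print(o["joints"],o["position"],T[:3,:3].round(3).tolist(),p["cx"],p["cy"])
np.save("M1.npy",p["M"])
for k in ("boom","button_a","lever_hinge","lever_tip","camera_lens","stand"): print(k,find(p,k))
```

```text
[-0.62516725  0.02762516  0.59955107  1.79005239 -0.0162564   1.32851471
  0.15856962] [ 0.44941694 -0.02827219  0.42232634] [[-0.179, 0.984, 0.0], [0.984, 0.179, 0.0], [0.0, 0.0, -1.0]] 323.1380460827596 242.2006707674341
boom [(0.95, [0.4464, -0.0036, 0.2315])]
button_a []
lever_hinge [(0.77, [0.434, 0.0636, 0.2814])]
lever_tip [(0.94, [0.4313, 0.062, 0.2799])]
camera_lens [(0.93, [0.4433, -0.002, 0.2346])]
stand [(0.63, [0.4395, 0.0531, 0.2358])]
```

View pics/w1.png

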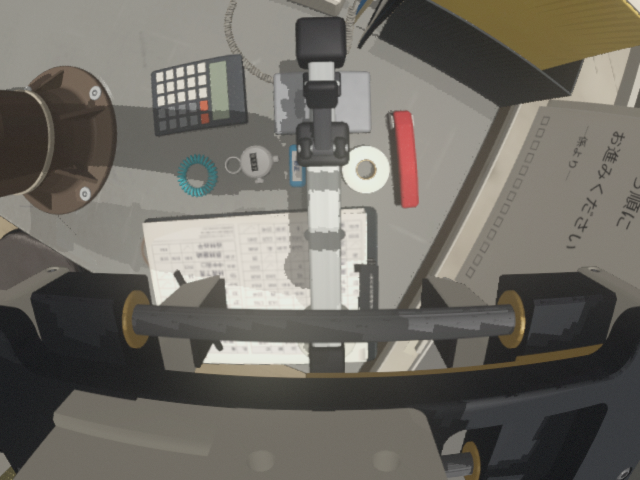

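Wrist view: the boom runs up the picture at columns 308–340, with the collar at (323,145), lever paddle at (321,92) and elbow at (320,42). The closing axis is square to the boom. Next I'll triangulate and look for the buttons.

Add to h.py:
```python
def fpx(p,X):
    c=np.linalg.inv(p["M"])@np.r_[X,1]; r=np.hypot(c[0],c[1]); th=np.arctan2(r,c[2])
    return np.array([p["cx"]+p["fx"]*th*c[0]/r, p["cy"]+p["fy"]*th*c[1]/r])
def fray(p,u,v,z):
    x=(u-p["cx"])/p["fx"]; y=(v-p["cy"])/p["fy"]; th=np.hypot(x,y); s=np.sin(th)/th if th else 1
    d=p["M"][:3,:3]@np.array([x*s,y*s,np.cos(th)]); return p["M"][:3,3]+d*(z-p["M"][2,3])/d[2]
```

Run:
```python
from h import *
p=dict(M=np.load("M1.npy"),fx=371.648,fy=371.648,cx=323.138,cy=242.2007)
d=np.array([-.179,.984,0]);sx=np.array([.984,.179,0]);B=np.array([.4499,-.0315,.22])
for s in (17,13,-13,-17): print(s,fpx(p,B+sx*s/1e3+[0,0,0 if abs(s)==17 else .013]))
for n,X in (("collarfront",B+d*.056+[0,0,.019]),("mount near",B-d*.097+[0,0,.013]),("elbowfront",B+d*.137+[0,0,.013])): print(n,fpx(p,X))
a=cv2.imread("pics/w1.png")[120:310,265:385]; cv2.imwrite("pics/w1c.png",cv2.resize(a,None,fx=3.1,fy=3.1,interpolation=cv2.INTER_CUBIC))
a=cv2.imread("pics/w1.png")[120:310,265:385]; cv2.imwrite("pics/w1c.png",cv2.resize(a,None,fx=3.1,fy=3.1,interpolation=cv2.INTER_CUBIC))
```

```text
17 [344.41299081 234.09069136]
13 [340.24084985 237.95453499]
-13 [306.99595312 238.00095418]
-17 [302.76342939 234.14839901]
collarfront [323.55429216 166.38055814]
mount near [323.71511468 346.19784125]
elbowfront [323.40301935  60.74163409]
```

View pics/w1c.png

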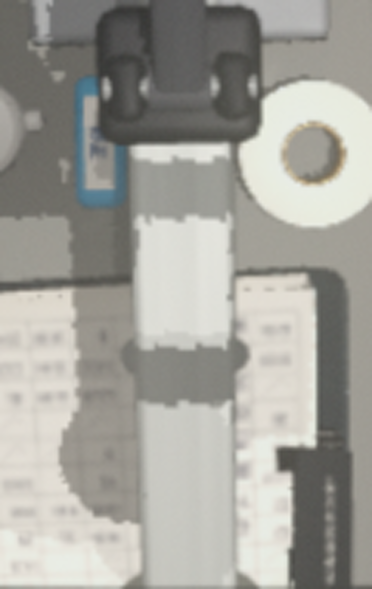

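The crop shows both buttons at row about 234.5, columns about 304.5 and 344.5. The model predicted row 234.1, columns 302.8 and 344.4. The heights agree between the two views and the offset is about 1 mm, so I'll descend.

Request:
creep_tool:
  plan:
    - {"trans": [-0.0033,0.0007,0.03],"finger_gap": 1}
    - {"trans": [0,0,0.03],"finger_gap": 1}
    - {"trans": [0,0,0.03],"finger_gap": 1}
    - {"trans": [0,0,0.03],"finger_gap": 1}
    - {"trans": [0,0,0.025],"finger_gap": 1}
    - {"trans": [0,0,0.01],"finger_gap": 1}
    - {"finger_gap": 0.5}
    - {"finger_gap": 0.45}
  grip_n: 25

```text
clock: 5.1
position: [0.4514, -0.0315, 0.2681]
ee_rot: [2.014, 2.41, 0.001]
force: [0.3, -0.1, -0.5]
width: 0.873
gripper_force: 0.0
```

Run:
```python
from h import *
p=shot("wrist"); cv2.imwrite("pics/w2.png",p["image"])
o,T=pose();d=np.array([-.179,.984,0]);sx=np.array([.984,.179,0]);B=np.array([.4499,-.0315,.22]);print(o["width"],(T[:3,3]-B)@d,(T[:3,3]-B)@sx,o["position"],o["force"])
```

```text
0.8345725210311891 -0.000242464331522779 0.0016195248468115456 [ 0.45153653 -0.03144871  0.26838058] [ 0.1534205  -0.03391798  0.89285882]
```

View pics/w2.png

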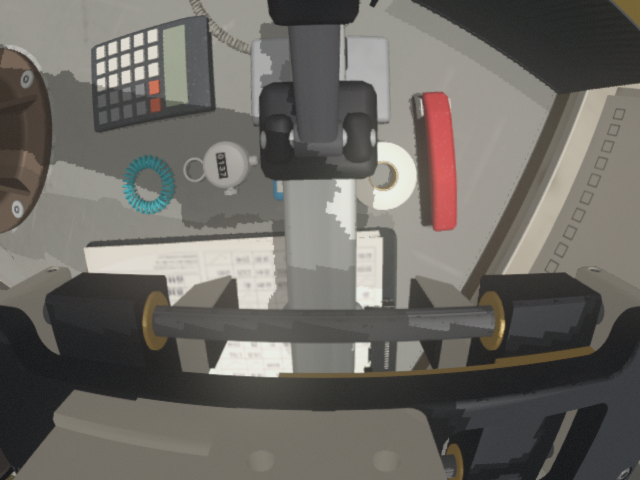

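Run:
```python
from h import *
p=shot("wrist");g=cv2.cvtColor(p["image"],cv2.COLOR_BGR2GRAY).astype(int)
o,T=pose();d=np.array([-.179,.984,0]);sx=np.array([.984,.179,0])
for v in (200,250,300): print(v,g[v,278:294].tolist(),g[v,348:366].tolist())
for v,u,z in ((200,320,.233),(300,320.5,.233),(178,318.5,.239)):
    X=fray(p,u,v,z); print((X-T[:3,3])@d,(X-T[:3,3])@sx)
print(o["width"])
```

```text
200 [98, 99, 100, 102, 105, 113, 128, 133, 137, 142, 147, 152, 155, 155, 155, 156] [223, 220, 213, 205, 197, 188, 171, 144, 116, 112, 122, 151, 165, 168, 167, 168, 168, 169]
250 [141, 141, 142, 142, 141, 141, 136, 125, 133, 138, 140, 146, 151, 155, 158, 159] [157, 156, 152, 148, 146, 140, 135, 165, 216, 224, 224, 224, 223, 224, 224, 225, 224, 224]
300 [147, 150, 147, 149, 148, 148, 149, 149, 148, 134, 122, 121, 122, 124, 126, 130] [127, 127, 125, 124, 121, 121, 140, 193, 224, 231, 231, 232, 232, 232, 232, 232, 232, 232]
0.048752104863704696 -0.001578328557064465
0.011263515668128369 -0.0014912757973542126
0.0569284490991933 -0.0020184965078906443
0.790899676875554
```

The boom sits about 1.3 mm to the -y side of the finger midpoint, so I'll correct that and close gradually.

Request:
creep_tool:
  plan:
    - {"trans": [0.0005,-0.0013,0],"finger_gap": 0.42}
    - {"finger_gap": 0.42}
    - {"finger_gap": 0.42}
    - {"finger_gap": 0.42}
    - {"finger_gap": 0.42}
  grip_n: 25

```text
clock: 5.7
position: [0.4494, -0.0311, 0.2673]
ee_rot: [2.014, 2.411, 0.0]
force: [-0.2, 0.8, 1.0]
width: 0.424
gripper_force: 0.0
```

Request:
creep_tool:
  plan:
    - {"finger_gap": 0.34}
    - {"finger_gap": 0.34}
    - {"finger_gap": 0.3}

```text
clock: 6.0
position: [0.4496, -0.0311, 0.2673]
ee_rot: [2.014, 2.411, 0.0]
force: [7.1, 0.8, -1.4]
width: 0.313
gripper_force: 7.0
```

Request:
creep_tool:
  plan:
    - {"trans": [0,0.0013,0],"finger_gap": 0.33}
    - {"finger_gap": 0.33}
    - {"finger_gap": 0.31}
    - {"finger_gap": 0.31}
  grip_n: 25

```text
clock: 6.4
position: [0.4506, -0.0309, 0.2673]
ee_rot: [-2.014, -2.411, -0.0]
force: [-0.5, 0.0, 1.5]
width: 0.312
gripper_force: 3.9
```

Balanced now, with about 4 N on each button and no side force. Next I close to the full pinch.

Request:
creep_tool:
  plan:
    - {"finger_gap": 0.27}
    - {"finger_gap": 0.2}
    - {"finger_gap": 0.1}
    - {"finger_gap": 0.1}
  grip_n: 25

```text
clock: 6.8
position: [0.4509, -0.0309, 0.2673]
ee_rot: [2.013, 2.411, 0.0]
force: [2.0, -0.2, -0.8]
width: 0.283
gripper_force: 25.0
```

Request:
creep_tool:
  plan:
    - {"trans": [-0.001,0,0],"finger_gap": 0.1}
    - {"trans": [-0.001,0,0],"finger_gap": 0.1}
    - {"trans": [-0.001,0,0],"finger_gap": 0.1}

```text
clock: 7.1
position: [0.4511, -0.0319, 0.2672]
ee_rot: [-2.011, -2.411, -0.002]
force: [-0.2, 9.6, 2.2]
width: 0.282
gripper_force: 25.0
```

Request:
creep_tool:
  plan:
    - {"trans": [-0.001,0,0],"finger_gap": 0.1}
    - {"trans": [-0.001,0,0],"finger_gap": 0.1}
    - {"trans": [-0.001,0,0],"finger_gap": 0.1}

```text
clock: 7.4
position: [0.4515, -0.0342, 0.2672]
ee_rot: [-2.009, -2.411, -0.003]
force: [-1.1, 13.8, 4.0]
width: 0.279
gripper_force: 24.9
```

Request:
creep_tool:
  plan:
    - {"trans": [-0.001,0,0],"finger_gap": 0.1}
    - {"trans": [-0.001,0,0],"finger_gap": 0.1}
    - {"trans": [-0.001,0,0],"finger_gap": 0.1}

```text
clock: 7.7
position: [0.4517, -0.035, 0.2672]
ee_rot: [-2.006, -2.411, -0.006]
force: [-3.6, 22.7, 7.8]
width: 0.283
gripper_force: 24.9
```

Request:
creep_tool:
  plan:
    - {"trans": [-0.001,0,0],"finger_gap": 0.1}
    - {"trans": [-0.001,0,0],"finger_gap": 0.1}
    - {"trans": [-0.001,0,0],"finger_gap": 0.1}

```text
clock: 8.0
position: [0.4519, -0.0358, 0.2672]
ee_rot: [-2.002, -2.411, -0.008]
force: [-6.5, 31.6, 11.1]
width: 0.282
gripper_force: 25.0
```

Request:
creep_tool:
  plan:
    - {"trans": [0.003,0,0],"finger_gap": 0.1}
    - {"finger_gap": 0.1}

```text
clock: 8.2
position: [0.4519, -0.0358, 0.2672]
ee_rot: [-2.007, -2.412, -0.004]
force: [-1.6, 16.2, 4.5]
width: 0.279
gripper_force: 25.1
```

Run:
```python
from h import *
p=shot("wrist"); cv2.imwrite("pics/w3.png",p["image"])
o,T=pose();d=np.array([-.179,.984,0]);sx=np.array([.984,.179,0]);B=np.array([.4506,-.0309,.22]);print(o["force"],o["ft_torque"],(T[:3,3]-B)@d,(T[:3,3]-B)@sx,T[:3,:3].round(3).tolist())
a=cv2.imread("pics/w2.png")[60:300,230:410];b=p["image"][60:300,230:410]
cv2.imwrite("pics/w3c.png",cv2.resize(np.hstack([a,b]),None,fx=2.2,fy=2.2))
t=shot("top")["image"]; cv2.imwrite("pics/top3.png",t)
```

```text
[-1.63136712 16.41749064  5.29891532] [3.21308668 0.23597239 0.37473769] -0.005114179432306781 0.00039715899273751 [[-0.182, 0.983, -0.001], [0.983, 0.182, 0.005], [0.005, -0.0, -1.0]]
```

View pics/w3c.png

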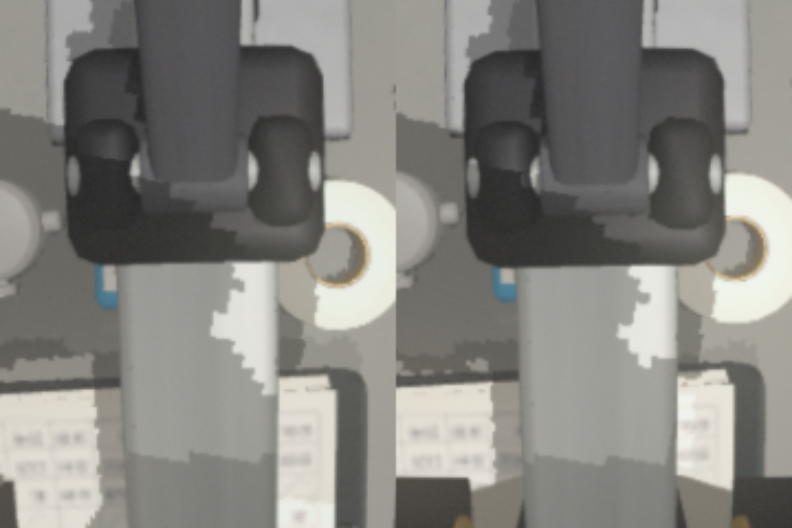

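Side by side (w2 left, w3 right), the collar keeps its place in the tool frame, so the boom is following the pads and has come out about 5 mm. There is parasitic vertical load, so I'll relieve that and continue gently.

Request:
creep_tool:
  plan:
    - {"trans": [0,0,-0.001],"finger_gap": 0.1}
    - {"finger_gap": 0.1}

```text
clock: 8.5
position: [0.4519, -0.0358, 0.2673]
ee_rot: [-2.007, -2.412, -0.003]
force: [4.5, 16.1, -11.4]
width: 0.284
gripper_force: 25.1
```

Request:
creep_tool:
  plan:
    - {"trans": [-0.001,0,-0.0005],"finger_gap": 0.1}
    - {"trans": [-0.001,0,0],"finger_gap": 0.1}

```text
clock: 8.7
position: [0.452, -0.0362, 0.2673]
ee_rot: [-2.004, -2.412, -0.004]
force: [3.4, 25.6, -13.9]
width: 0.283
gripper_force: 25.0
```

Request:
creep_tool:
  plan:
    - {"trans": [-0.0005,0,0],"finger_gap": 0.1}
    - {"trans": [-0.0005,0,0],"finger_gap": 0.1}

```text
clock: 8.9
position: [0.452, -0.0363, 0.2673]
ee_rot: [-2.003, -2.412, -0.005]
force: [2.4, 26.5, -12.7]
width: 0.284
gripper_force: 25.0
```

Request:
creep_tool:
  plan:
    - {"trans": [-0.0005,0,0.0007],"finger_gap": 0.1}
    - {"finger_gap": 0.1}

```text
clock: 9.1
position: [0.4527, -0.0401, 0.2673]
ee_rot: [-2.008, -2.413, -0.002]
force: [5.5, 7.9, -11.2]
width: 0.281
gripper_force: 25.1
```

Request:
creep_tool:
  plan:
    - {"trans": [-0.0005,0,0],"finger_gap": 0.1}
    - {"finger_gap": 0.1}

```text
clock: 9.3
position: [0.453, -0.0413, 0.2673]
ee_rot: [-2.01, -2.412, -0.002]
force: [5.3, 9.2, -10.2]
width: 0.287
gripper_force: 25.1
```

The domes have dived and the boom slides freely at about 10 mm. I continue slowly and trim the side loads.

Request:
creep_tool:
  plan:
    - {"trans": [-0.0015,0.0004,0.0006],"finger_gap": 0.1}
    - {"trans": [-0.0015,0,0],"finger_gap": 0.1}
    - {"trans": [-0.0015,0,0],"finger_gap": 0.1}
    - {"trans": [-0.0015,0,0],"finger_gap": 0.1}

```text
clock: 9.7
position: [0.4542, -0.0472, 0.2672]
ee_rot: [-2.009, -2.412, -0.002]
force: [0.9, 10.4, 1.0]
width: 0.287
gripper_force: 25.2
```

Request:
creep_tool:
  plan:
    - {"trans": [-0.0015,0,0],"finger_gap": 0.1}
    - {"trans": [-0.0015,0,0],"finger_gap": 0.1}
    - {"trans": [-0.0015,0,0],"finger_gap": 0.1}
    - {"trans": [-0.001,0,0],"finger_gap": 0.1}

```text
clock: 10.1
position: [0.4553, -0.0527, 0.2673]
ee_rot: [-2.01, -2.412, -0.002]
force: [1.0, 10.3, 0.6]
width: 0.285
gripper_force: 25.2
```

Request:
creep_tool:
  plan:
    - {"trans": [-0.001,0,0],"finger_gap": 0.1}
    - {"trans": [-0.001,0,0],"finger_gap": 0.1}
    - {"trans": [-0.001,0,0],"finger_gap": 0.1}
    - {"trans": [-0.001,0,0],"finger_gap": 0.1}

```text
clock: 10.5
position: [0.4562, -0.0575, 0.2673]
ee_rot: [-2.011, -2.412, -0.002]
force: [3.1, 4.3, -2.4]
width: 0.28
gripper_force: 25.2
```

Request:
creep_tool:
  plan:
    - {"trans": [-0.001,0,0],"finger_gap": 0.1}
    - {"trans": [-0.001,0,0],"finger_gap": 0.1}
    - {"trans": [-0.001,0,0],"finger_gap": 0.1}

```text
clock: 10.8
position: [0.4569, -0.0612, 0.2673]
ee_rot: [-2.013, -2.412, -0.001]
force: [4.8, 5.1, -2.9]
width: 0.283
gripper_force: 25.2
```

Request:
creep_tool:
  plan:
    - {"trans": [-0.001,0,0],"finger_gap": 0.1}
    - {"trans": [-0.001,0,0],"finger_gap": 0.1}
    - {"trans": [-0.001,0,0],"finger_gap": 0.1}

```text
clock: 11.1
position: [0.4574, -0.0638, 0.2673]
ee_rot: [-2.012, -2.412, -0.001]
force: [4.9, 6.3, -3.1]
width: 0.282
gripper_force: 25.2
```

Request:
creep_tool:
  plan:
    - {"trans": [-0.001,0,0],"finger_gap": 0.1}
    - {"trans": [-0.001,0,0],"finger_gap": 0.1}
    - {"trans": [-0.001,0,0],"finger_gap": 0.1}

```text
clock: 11.4
position: [0.4576, -0.0645, 0.2673]
ee_rot: [-2.008, -2.411, -0.004]
force: [-0.4, 16.6, 2.2]
width: 0.281
gripper_force: 25.1
```

Pull is rising sharply at about 34 mm. One small probe will confirm, then I look.

Request:
creep_tool:
  plan:
    - {"trans": [-0.0008,0,0],"finger_gap": 0.1}
    - {"finger_gap": 0.1}

```text
clock: 11.6
position: [0.4576, -0.0646, 0.2673]
ee_rot: [-2.007, -2.411, -0.005]
force: [0.8, 16.5, 3.1]
width: 0.282
gripper_force: 25.1
```

Run:
```python
from h import *
p=shot("wrist"); cv2.imwrite("pics/w4.png",p["image"]); o,T=pose(); print(o["force"],o["position"])
cv2.imwrite("pics/w4c.png",cv2.resize(p["image"][130:390,230:410],None,fx=2.2,fy=2.2,interpolation=cv2.INTER_CUBIC))
```

```text
[-0.56785916 16.3350468   3.4974061 ] [ 0.45765594 -0.06463226  0.26724929]
```

View pics/w4c.png

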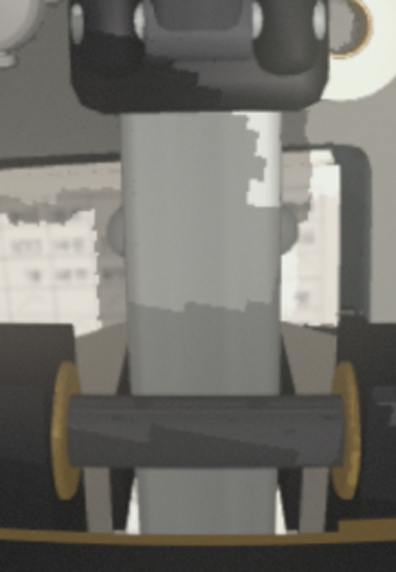

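Both buttons stand out through the next holes at (118,230) and (288,230) in the crop. I'll relieve the tension, open and rise.

Request:
creep_tool:
  plan:
    - {"trans": [0.002,0,0],"finger_gap": 0.1}
    - {"trans": [0.0015,0,0],"finger_gap": 0.1}
    - {"finger_gap": 0.1}

```text
clock: 11.95
position: [0.4575, -0.064, 0.2673]
ee_rot: [-2.012, -2.412, -0.001]
force: [4.4, 4.8, -4.3]
width: 0.283
gripper_force: 25.2
```

Request:
creep_tool:
  plan:
    - {"finger_gap": 0.7}
    - {"finger_gap": 0.7}
    - {"finger_gap": 0.7}
    - {"finger_gap": 0.7}

```text
clock: 12.35
position: [0.457, -0.0654, 0.2674]
ee_rot: [-2.015, -2.41, 0.0]
force: [0.8, 0.6, 0.0]
width: 0.586
gripper_force: 0.0
```

Request:
creep_tool:
  plan:
    - {"trans": [0,0,-0.02],"finger_gap": 0.7}
    - {"trans": [0,0,-0.035],"finger_gap": 0.7}
    - {"trans": [0,0,-0.04],"finger_gap": 0.7}
    - {"trans": [0,0,-0.04],"finger_gap": 0}
    - {"finger_gap": 0}
    - {"finger_gap": 0}
  grip_n: 20

```text
clock: 12.95
position: [0.4574, -0.0652, 0.403]
ee_rot: [2.014, 2.41, 0.002]
force: [-0.9, 0.0, -0.4]
width: 0.486
gripper_force: 0.0
```

Run:
```python
from h import *
p=shot("wrist"); cv2.imwrite("pics/w5.png",p["image"]); o,T=pose(); np.save("M5.npy",p["M"])
d=np.array([-.179,.984,0]);sx=np.array([.984,.179,0]);B=np.array([.4570,-.0648,.22])
print(o["position"],o["width"])
for k in ("boom","button_a","lever_hinge","lever_tip"):print(k,find(p,k))
print("collar front pred",fpx(p,B+d*.056+[0,0,.019]),"hinge",fpx(p,B+d*.07+[0,0,.022]))
for a in (30,40,50):
    a=np.radians(a); print(fpx(p,B+d*(.07+.063*np.cos(a)-.0055*np.sin(a))+[0,0,.022+.063*np.sin(a)+.0055*np.cos(a)]))
cv2.imwrite("pics/w5c.png",cv2.resize(p["image"][30:300,240:400],None,fx=2.2,fy=2.2,interpolation=cv2.INTER_CUBIC))
q=shot("top")
for k in ("lever_hinge","lever_tip"):print("top",k,find(q,k))
q=shot("scene")
for k in ("lever_hinge","lever_tip"):print("scene",k,find(q,k))
```

```text
[ 0.45693143 -0.06509     0.40200413] 0.4456710301600563
boom [(0.87, [0.456, -0.0336, 0.2303])]
button_a [(0.52, [0.4997, 0.0244, 0.0161]), (0.49, [0.4356, 0.0276, 0.2798]), (0.47, [0.4657, -0.0264, 0.2179])]
lever_hinge [(0.81, [0.4396, 0.0334, 0.2762])]
lever_tip [(0.77, [0.4383, 0.029, 0.2797]), (0.34, [0.5444, 0.0419, 0.0321])]
collar front pred [322.94682275 162.48257023] hinge [322.94203688 142.14869438]
[322.99318353  54.64664252]
[323.02526853  62.95611757]
[323.0567515   74.96275089]
top lever_hinge [(0.64, [0.4408, 0.0342, 0.2835])]
top lever_tip [(0.62, [0.437, 0.0325, 0.2847])]
scene lever_hinge [(0.52, [0.4447, 0.0075, 0.2533])]
scene lever_tip [(0.58, [0.4418, 0.0054, 0.2546])]
```

View pics/w5c.png

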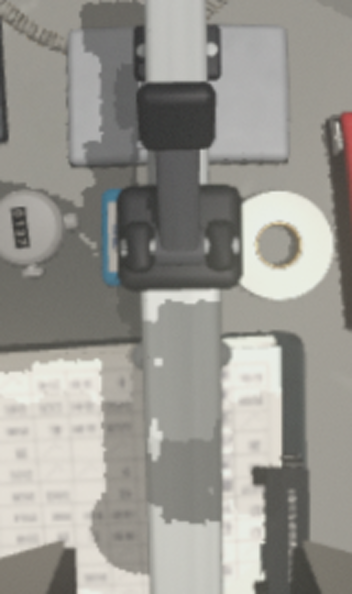

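Buttons are still out on both sides (row 352). The lever paddle's end is at (178,85), which puts it about 45° up. I'll close the fingers, move over the lever and press down.

Request:
creep_tool:
  plan:
    - {"trans": [0.034,-0.0005,0],"finger_gap": 0}
    - {"trans": [0.034,0,0],"finger_gap": 0}
    - {"trans": [0.033,0,0],"finger_gap": 0}
    - {"trans": [0,0,0.02],"finger_gap": 0}
    - {"trans": [0,0,0.018],"finger_gap": 0}
    - {"finger_gap": 0}

```text
clock: 14.1
position: [0.4377, 0.0343, 0.3627]
ee_rot: [-2.012, -2.41, 0.005]
force: [-0.6, -0.8, -0.6]
width: 0.008
gripper_force: 0.0
```

Request:
creep_tool:
  plan:
    - {"trans": [0,0,0.006],"finger_gap": 0}
    - {"trans": [0,0,0.006],"finger_gap": 0}
    - {"trans": [0,0,0.006],"finger_gap": 0}
    - {"finger_gap": 0}

```text
clock: 14.5
position: [0.4391, 0.0341, 0.3467]
ee_rot: [2.014, 2.41, 0.001]
force: [0.7, -0.1, 0.6]
width: 0.003
gripper_force: 0.1
```

Request:
creep_tool:
  plan:
    - {"trans": [0,0,0.005],"finger_gap": 0}
    - {"trans": [0,0,0.005],"finger_gap": 0}
    - {"trans": [0,0,0.005],"finger_gap": 0}
    - {"finger_gap": 0}

```text
clock: 14.9
position: [0.4386, 0.0341, 0.3308]
ee_rot: [-2.014, -2.411, 0.001]
force: [-0.8, -0.4, 0.6]
width: 0.004
gripper_force: 0.3
```

Request:
creep_tool:
  plan:
    - {"trans": [0,0,0.004],"finger_gap": 0}
    - {"trans": [0,0,0.004],"finger_gap": 0}
    - {"trans": [0,0,0.003],"finger_gap": 0}
    - {"finger_gap": 0}

```text
clock: 15.3
position: [0.4386, 0.0343, 0.32]
ee_rot: [-2.014, -2.411, 0.001]
force: [0.1, 0.5, 1.0]
width: 0.002
gripper_force: 0.2
```

Request:
creep_tool:
  plan:
    - {"trans": [0,0,0.003],"finger_gap": 0}
    - {"trans": [0,0,0.003],"finger_gap": 0}

```text
clock: 15.5
position: [0.4388, 0.0345, 0.3143]
ee_rot: [-2.014, -2.411, -0.001]
force: [-0.3, 2.4, 3.8]
width: 0.007
gripper_force: 1.5
```

Request:
creep_tool:
  plan:
    - {"trans": [0,0,0.001],"finger_gap": 0}
    - {"trans": [0,0,0.001],"finger_gap": 0}

```text
clock: 15.7
position: [0.4388, 0.0345, 0.3125]
ee_rot: [-2.014, -2.411, -0.001]
force: [-3.1, 2.5, 13.7]
width: 0.003
gripper_force: 6.3
```

Request:
creep_tool:
  plan:
    - {"trans": [0,0,0.0006],"finger_gap": 0}
    - {"finger_gap": 0}

```text
clock: 15.9
position: [0.4388, 0.0345, 0.3125]
ee_rot: [-2.014, -2.411, -0.001]
force: [-4.6, 1.8, 12.2]
width: 0.004
gripper_force: 6.0
```

Request:
creep_tool:
  plan:
    - {"trans": [0,0,-0.02],"finger_gap": 0}
    - {"trans": [0,0,-0.04],"finger_gap": 0}
    - {"trans": [-0.04,0,-0.03],"finger_gap": 0}
    - {"trans": [-0.045,0,0],"finger_gap": 0}
    - {"finger_gap": 0}

```text
clock: 16.4
position: [0.4542, -0.0556, 0.4029]
ee_rot: [2.022, 2.4, 0.0]
force: [0.6, 0.3, -0.2]
width: 0.011
gripper_force: 0.0
```

Run:
```python
from h import *
p=shot("wrist"); o,T=pose()
d=np.array([-.179,.984,0]);B=np.array([.4570,-.0648,.22])
print(o["position"],o["force"],find(p,"lever_tip"))
for a in (0,5,10): 
    a=np.radians(a); print(fpx(p,B+d*(.07+.063*np.cos(a)-.0055*np.sin(a))+[0,0,.022+.063*np.sin(a)+.0055*np.cos(a)]))
t=shot("top");
a=cv2.resize(p["image"][20:270,240:400],None,fx=2.2,fy=2.2,interpolation=cv2.INTER_CUBIC)
b=cv2.resize(t["image"][220:320,195:345],(0,0),fx=2.9,fy=2.9,interpolation=cv2.INTER_CUBIC)
c=np.zeros((550,352+435,3),np.uint8); c[:a.shape[0],:352]=a; c[:b.shape[0],352:]=b
cv2.imwrite("pics/f6.png",c)
```

```text
[ 0.45380446 -0.05264491  0.40207121] [ 0.20470562  0.42446448 -0.86339511] [(0.58, [0.4398, 0.0382, 0.2481])]
[323.48675108  63.20266584]
[323.52577016  62.44500965]
[323.57249003  62.38827896]
```

View pics/f6.png

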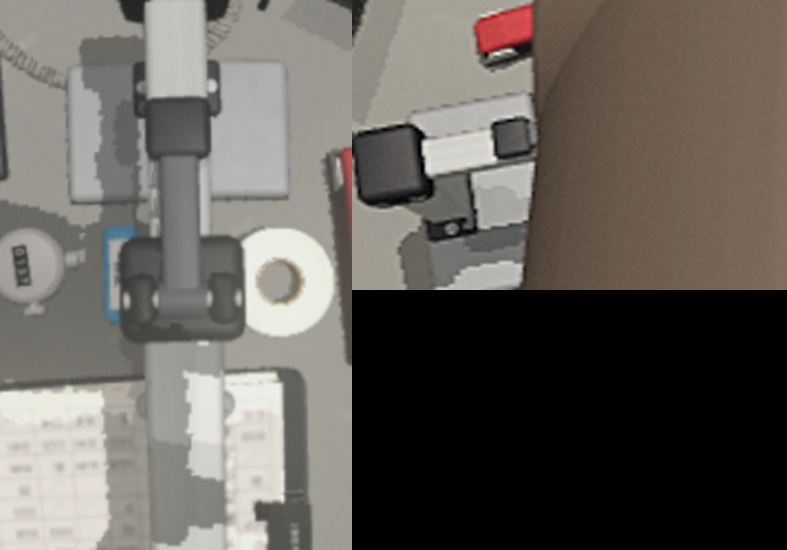

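The lever is flat: the paddle scales to 20 mm at collar height and its tip is at z about 0.248. Both buttons are still out at row 403, and the neighbouring things haven't moved. Handing in.

```bash
python3 -c "
from h import *
print(workorder.sign_off())"
```

```text
the job is handed in; nothing more can be done
None
```

The boom is drawn out about 34 mm with both buttons snapped out in the next holes, the clamp lever is pressed flat, and the job is handed in (about 16.5 s on the clock); the pull peaked at about 32 N, under the 36 N limit.

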